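# Press the sheath's rivet row home

## Task

Run along the curved edge of the long sheath with a fingertip and press its five raised push rivets down one after another, starting at the mouth (the square-cut end with the black lip) and finishing at the rounded tip, so that every head lies flat on the sheath. Use light presses, do not pull any rivet out, and leave everything else on the bench where it is; nothing is to be picked up.

Things in the scene. Friction and masses are not known exactly. Their poses are not given: they have to be found in the camera images.
- fixture: plywood board 150 x 340 x 15 mm fixed to the bench, with a long olive knife sheath (about 300 mm) strapped down flat on it. Origin on the bench under the board (whose centre is 5 mm further in +x); z up; +y along the sheath to its mouth (square-cut end, black lip), -y to its rounded tip; +x from the rivets towards the raised blade pocket.
- flange_mid (a point): point on the sheath's flat rivet flange under the middle rivet (3), 23 mm above the bench. The pocket (top 30 mm above the bench) starts 35 mm or more from the rivets' centres in the fixture's +x; two steel straps on its far side reach 37 mm. No other part of the fixture is higher.
- rivet1_top (a point): centre of the flat top of brass push rivet 1 (nearest the mouth); head 15 mm across, 3 mm thick. Moves with the rivet. Fully home the top is 26 mm above the bench; at the start 30 to 34 mm. Neighbours are about 50 mm apart on a shallow curve along the sheath edge nearer the robot.
- rivet1 (a joint): how far rivet 1 is pushed down, m: 0 to 0.004 at the start, 0.008 when the head lies flat on the flange (hard stop), negative if pulled out. Slides straight down with about 3 N of friction and stays where it is left.
- rivet2_top (a point): centre of the flat top of brass push rivet 2 (counted from the mouth); head 15 mm across, 3 mm thick. Moves with the rivet. Fully home the top is 26 mm above the bench; at the start 30 to 34 mm. Neighbours are about 50 mm apart on a shallow curve along the sheath edge nearer the robot.
- rivet2 (a joint): how far rivet 2 is pushed down, m: 0 to 0.004 at the start, 0.008 when the head lies flat on the flange (hard stop), negative if pulled out. Slides straight down with about 3 N of friction and stays where it is left.
- rivet3_top (a point): centre of the flat top of brass push rivet 3 (counted from the mouth); head 15 mm across, 3 mm thick. Moves with the rivet. Fully home the top is 26 mm above the bench; at the start 30 to 34 mm. Neighbours are about 50 mm apart on a shallow curve along the sheath edge nearer the robot.
- rivet3 (a joint): how far rivet 3 is pushed down, m: 0 to 0.004 at the start, 0.008 when the head lies flat on the flange (hard stop), negative if pulled out. Slides straight down with about 3 N of friction and stays where it is left.
- rivet4_top (a point): centre of the flat top of brass push rivet 4 (counted from the mouth); head 15 mm across, 3 mm thick. Moves with the rivet. Fully home the top is 26 mm above the bench; at the start 30 to 34 mm. Neighbours are about 50 mm apart on a shallow curve along the sheath edge nearer the robot.
- rivet4 (a joint): how far rivet 4 is pushed down, m: 0 to 0.004 at the start, 0.008 when the head lies flat on the flange (hard stop), negative if pulled out. Slides straight down with about 3 N of friction and stays where it is left.
- rivet5_top (a point): centre of the flat top of brass push rivet 5 (nearest the tip); head 15 mm across, 3 mm thick. Moves with the rivet. Fully home the top is 26 mm above the bench; at the start 30 to 34 mm. Neighbours are about 50 mm apart on a shallow curve along the sheath edge nearer the robot.
- rivet5 (a joint): how far rivet 5 is pushed down, m: 0 to 0.004 at the start, 0.008 when the head lies flat on the flange (hard stop), negative if pulled out. Slides straight down with about 3 N of friction and stays where it is left.
- punch: rivet-setting punch standing upright, bright steel, 22 mm wide foot, 70 mm tall, origin under its centre, on the fixture board's corner beyond the mouth; leave alone
- short_sheath: finished short sheath lying loose beside the mouth end of the board, 50 x 130 x 15 mm, its four rivets already flat; origin under its centre; leave alone
- folder: closed folding knife, black handle 26 x 105 x 13 mm, lying between the robot and the board; origin under its centre; leave alone
- rivet_dish: steel dish 80 mm across, 30 mm high; origin under its centre; leave alone
- driver: screwdriver 180 mm long lying beyond the board, origin under its middle; leave alone
- clear_box: black box with a clear top, 50 x 60 x 85 mm; origin under its centre; leave alone
- tape: cardboard-coloured tape roll lying flat, 100 mm across, 24 mm high; origin under its centre; leave alone

How it is judged:
On the way, in this order (a step that is already met when the one before it is completed fails the run):
1. rivet 1 from the mouth is pressed flat (value of joint rivet1 above 0.0065 m), for 0.1 s.
2. rivet 2 from the mouth is pressed flat (value of joint rivet2 above 0.0065 m), for 0.1 s.
3. rivet 3 from the mouth is pressed flat (value of joint rivet3 above 0.0065 m), for 0.1 s.
4. rivet 4 from the mouth is pressed flat (value of joint rivet4 above 0.0065 m), for 0.1 s.
5. rivet 5 from the mouth is pressed flat (value of joint rivet5 above 0.0065 m), for 0.1 s.
At the end, for the whole second after the job is handed in: all five rivets are within 1.5 mm of fully home (joint above 0.0065 m) and every loose thing is within 15 mm of where it started (value of joint each of rivet1, rivet2, rivet3, rivet4, rivet5 above 0.0065 m and distance of each of punch, short_sheath, folder, rivet_dish, driver, clear_box, tape from where it was at the start of the episode below 0.015 m); the robot touches nothing.
It fails at once if a rivet is pulled out (2 mm above its highest start) (value of joint any of rivet1, rivet2, rivet3, rivet4, rivet5 below -0.002 m).
It fails at once if the sheath or a rivet is pushed with some part of the robot other than the fingers (contact force between the arm and fixture above 2 N).
It fails at once if the sheath or a rivet is pressed hard with the fingers (over 35 N) (contact force between the fingers and fixture above 35 N).
It fails at once if a bystander is moved by more than 15 mm or picked up (not (distance of punch from where it was at the start of the episode below 0.015 m) or not (distance of short_sheath from where it was at the start of the episode below 0.015 m) or not (distance of folder from where it was at the start of the episode below 0.015 m) or not (distance of rivet_dish from where it was at the start of the episode below 0.015 m) or not (distance of driver from where it was at the start of the episode below 0.015 m) or not (distance of clear_box from where it was at the start of the episode below 0.015 m) or not (distance of tape from where it was at the start of the episode below 0.015 m)).
It also fails if it takes over 48 s, if anything falls off the work surface, if the arm or the gripper's body presses on something with over 40 N, if the wrist force passes 120 N, or if a joint passes its speed limit or range.

## Robot

A 6-joint arm with a two-finger parallel gripper is mounted at the origin on the work surface. World frame = base frame: x ahead of the robot, y to its left, z up, the work surface at z = 0. Lengths are in m, angles in rad, forces in N, time in s.
With the tool pointing down it reaches from about 0.375 to 0.9 m from the base axis. Payload 3.1 kg.
Tool frame: the origin (TCP) lies at the very end of the fingers, on their centre line; the grasp point (between the pads) lies 19 mm behind it; z points along the fingers, y is the direction in which the jaws open and shut (so a half turn about z gives the same grasp; the last joint's range is limited). The gripper opens to 85 mm and grips with 20 to 120 N. Pads are 22 mm wide; open, the fingers measure 114 mm over their backs; the gripper's body (76 mm by 85 mm) begins 54 mm behind the grasp point. The pads swing forward as they close: fully open they stand 13 mm farther back than shut.
Start: joints at [1.161, 0.527, 1.433, -0, 1.181, -0.178], TCP at [0.143, 0.608, 0.231] pointing down, gripper open.
Joint ranges: [-3.08, 3.08], [-0.75, 2.2], [0.22, 2.44], [-1.43, 4.57], [0, 2.65], [-2.85, 2.85]. Speed limits (rad/s): [2.79, 2.79, 3.14, 3.14, 3.14, 3.14].

## Interface

Orientations are given as [roll, pitch, yaw] about the fixed x, y, z axes, in that order (R = Rz(yaw) Ry(pitch) Rx(roll)).
In Python, from station import manip, cams gives the robot as it stands.
- The arm moves only by the tool step_arm, never from a script. Its argument "commands" is a list of rows, each a list of 7 numbers: the closure, from -1 (fully open) to 1 (shut), then the shift along the tool's x, y, z normalised to -1 to 1, where 1 is 0.08 m, then the turn, a rotation vector about the tool's x, y, z normalised to -1 to 1, where 1 is 180 degrees. A call has 1 to 20 rows; each row is the pose to reach, as a shift and turn from the pose commanded when the call began, along the tool's axes at that moment, turning the shorter way round; what a row does not reach only later rows make up. A row lasts 1/10 s, in which the tool goes at most 50 mm and 8.59 degrees, less where a joint would pass 70% of its speed; a pose out of reach is approached as far as the arm can. A call with a number of a shift or a turn outside -1 to 1 is refused whole. A call with a gripper value outside its range is refused whole. The fingers move at their own pace and stop on an object; "force" is the grip in N (left out, the last holds). Time passes only in rows, so rows that repeat a pose let the fingers close. It gives the time, the measured TCP pose, the force and the opening at its end, in the units of the state.
- manip.read_state(): the state, without advancing time (a new reading comes with each control period).
- cams.snapshot(name): name is "side" or "top"; returns the picture (400x640x3 uint8, blue, green, red); there is no depth.
- cams.camera_info(name): a dict with "vfov" (degrees; the focal length in pixels is half the picture's height over the tangent of half this angle, whatever the lens; pixels are square), "cx", "cy" (the principal point, pixels), "extrinsics" (4x4, takes a point from world to camera coordinates). Camera axes: x right, y up, looking along -z (the intrinsics and any distortion apply to the point x, -y, -z); pixel columns grow to the right and rows downward; lengths in m; the calibration is good to about 2 mm. A picture is of the moment at which its call begins. camera_info takes no time and is no camera call.
- manip.close_job(): hands the job in, once; it reports no verdict.
Trained networks look in the newest picture that a camera, given by its name, has taken for a name from the list of things; names that differ only in an ending like _2 or _b are one class to them, and where a whole thing is asked for, a point or a joint stands for the part that bears it (a point fixed in the world has none). Each returns a list of dicts, best first, with "score" (0 to 1); they miss things now and then, are a little off and sometimes report something else, mostly with a low value. They report only what shows in the picture. A call takes as long as a camera call.
- cams.look_for(camera, thing): "at" ([x, y, z] in m, in the coordinates of the camera as it stood for that picture, good to about 4 mm: the middle of the surface that is visible of it).
- cams.trace(camera, thing): "region" (400x640 bool, what is visible of it).
The state is a dict: "t": time; "joint_positions": joint angles; "joint_vel": joint speeds; "effort": joint torques, N m; "tcp_pos": TCP position; "eef_rot": TCP orientation; "ft_force": force on the tool from outside, world axes, zero at the start; "moment": the same for the moment, N m; "finger_gap": finger opening in m.
Only numpy, scipy, OpenCV 4.12 (cv2) and the standard library are available. Lean on these libraries where they do the work, as an engineer would, in place of code of your own. Each camera call takes 0.05 s, during which the arm holds its last target. There are 200 camera calls.

## Working session

There is one attempt and no reset: what is moved stays moved. The work goes in short steps, Python scripts to look and compute and a tool call to move; the robot and the scene stay as the last step left them, time stands still between calls to the robot, and variables do not carry over. Pictures are saved under pics/ and viewed, about 8 in all and at most 12, crops included, and the job is handed in when it is done.

Besides the shell and the picture viewer there is one more tool, called after "Emit:" in YAML: its name, and indented under it one key for each argument. step_arm: Moves the arm, as the interface text tells. Its arguments: {"type":"object","properties":{"commands":{"type":"array","items":{"type":"array","items":{"type":"number"}}},"force":{"type":"number"}},"required":["commands"]}

```bash
mkdir -p pics; cat > h.py <<'E'
import numpy as np,cv2
from station import manip,cams
def cam(n):
    i=cams.camera_info(n); f=200/np.tan(np.radians(i["vfov"])/2); return f,i["cx"],i["cy"],np.array(i["extrinsics"]),i
def w(n,p):
    E=cam(n)[3]; return (np.linalg.inv(E)@np.r_[p,1])[:3]
def px(n,P):
    f,cx,cy,E,_=cam(n); q=E@np.r_[P,1]; return np.array([cx+f*q[0]/-q[2],cy+f*q[1]/q[2]])
def onz(n,u,v,z):
    f,cx,cy,E,_=cam(n); I=np.linalg.inv(E); d=I[:3,:3]@np.array([(u-cx)/f,-(v-cy)/f,-1]); o=I[:3,3]; return o+d*(z-o[2])/d[2]
E
python3 - <<'E'
from h import *
np.set_printoptions(precision=4,suppress=True)
for n in("top","side"):
    cv2.imwrite(f"pics/{n}0.png",cams.snapshot(n)); i=cam(n)[4]; print(n,i)
    for t in["fixture"]+[f"rivet{k}_top" for k in range(1,6)]+["punch","short_sheath","folder","rivet_dish","driver","clear_box","tape"]:
        for r in cams.look_for(n,t)[:5 if 'rivet1_' in t else 2]: P=w(n,r["at"]);print(t,round(r["score"],2),P,px(n,P).round())
print(manip.read_state())
E
```

```text
top {'vfov': 42.54665619951283, 'cx': 316.4281021805861, 'cy': 190.64767534329096, 'extrinsics': array([[-0.0252, -0.9997, -0.0056,  0.0562],
       [ 0.9871, -0.0257,  0.1582, -0.5781],
       [-0.1583, -0.0016,  0.9874, -1.1358],
       [ 0.    ,  0.    ,  0.    ,  1.    ]])}
fixture 0.82 [ 0.5132 -0.034   0.0205] [350. 220.]
punch 0.65 [0.4229 0.0886 0.0576] [297. 260.]
punch 0.41 [ 0.5509 -0.2676  0.0151] [448. 201.]
short_sheath 0.65 [0.3782 0.1992 0.0106] [250. 281.]
folder 0.61 [ 0.4189 -0.1299  0.0096] [392. 259.]
rivet_dish 0.57 [ 0.5485 -0.2675  0.0132] [448. 202.]
driver 0.74 [ 0.6251 -0.01    0.0207] [338. 173.]
clear_box 0.75 [0.5496 0.2051 0.0842] [243. 203.]
tape 0.95 [ 0.6875 -0.2239  0.0248] [427. 144.]
tape 0.68 [0.5513 0.2045 0.0807] [243. 203.]
side {'vfov': 50.86709352337347, 'cx': 317.8984535879168, 'cy': 206.86198077992515, 'extrinsics': array([[ 0.6981, -0.716 ,  0.0074, -0.3908],
       [ 0.3423,  0.3428,  0.8748, -0.269 ],
       [-0.6289, -0.6082,  0.4843, -0.5113],
       [ 0.    ,  0.    ,  0.    ,  1.    ]])}
fixture 0.71 [ 0.5015 -0.0646  0.025 ] [321. 
[... 280 characters left out ...]
 0.5563 -0.2569  0.0203] [428. 297.]
driver 0.57 [ 0.6221 -0.0167  0.0196] [344. 228.]
clear_box 0.95 [0.5477 0.1973 0.0538] [252. 192.]
tape 0.73 [ 0.4608 -0.0039  0.039 ] [282. 249.]
tape 0.63 [ 0.6791 -0.2321  0.0197] [451. 260.]
{'t': 1.4, 'joint_positions': array([ 1.1615,  0.5275,  1.4327,  0.    ,  1.1814, -0.1785]), 'joint_vel': array([ 0.0007,  0.0014,  0.0004, -0.0012, -0.0009,  0.0002]), 'effort': array([  0.0002, -44.2316, -17.8414,  -0.0002,   0.0008,  -0.    ]), 'tcp_pos': array([0.1429, 0.6084, 0.2313]), 'eef_rot': array([-3.1416, -0.    ,  2.9108]), 'ft_force': array([-0.9532,  0.1514, -0.2359]), 'moment': array([-0.0163,  0.0148, -0.0204]), 'finger_gap': 0.08524312024129625}
```

View pics/top0.png

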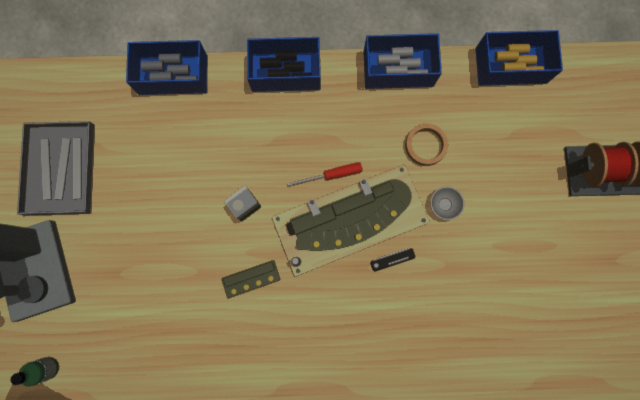

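View pics/side0.png

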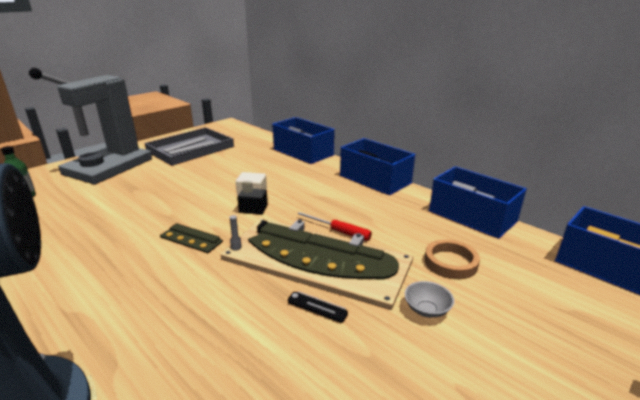

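The top view shows the five brass heads at about (317,244), (338,243), (358,237), (376,227) and (393,213), with rivet 1 at the left by the mouth and the punch at (295,262). In the side view they run from (266,244) to (360,268). Next I'll segment the brass and locate the heads.

```bash
python3 - <<'E'
from h import *
np.set_printoptions(precision=4,suppress=True)
G={"top":[(317,244),(338,243),(358,237),(376,227),(393,213)],"side":[(266,244),(284,253),(306,260),(332,266),(360,268)]}
C={}
for n in G:
    ims=[cams.snapshot(n).astype(float) for _ in range(2)]
    im=np.mean(ims,0); C[n]=[]
    for u,v in G[n]:
        p=im[v-7:v+8,u-8:u+9]; s=np.clip(p[...,2]-p[...,0]-45,0,None)   # brass: red >> blue
        yy,xx=np.mgrid[v-7:v+8,u-8:u+9]; C[n].append(((xx*s).sum()/s.sum(),(yy*s).sum()/s.sum()))
    print(n,np.array(C[n]).round(1).tolist())
for k in range(5):
    a=onz("top",*C["top"][k],.032); b=onz("side",*C["side"][k],.032)
    print(k+1,a[:2],b[:2],"diff mm",(a-b)[:2]*1e3)
im=cams.snapshot("top")[190:280,260:440]; cv2.imwrite("pics/c.png",cv2.resize(im,None,fx=4.4,fy=4.4,interpolation=2))
E
```

```text
top [[316.0, 244.1], [338.0, 242.6], [358.4, 236.9], [376.8, 227.0], [393.7, 213.5]]
side [[265.4, 242.8], [283.9, 252.1], [306.1, 259.7], [331.6, 265.2], [359.9, 267.1]]
1 [0.4577 0.0456] [0.4587 0.0431] diff mm [-1.0598  2.5639]
2 [ 0.4598 -0.0049] [ 0.4633 -0.0054] diff mm [-3.5095  0.4417]
3 [ 0.4717 -0.0522] [ 0.4758 -0.0516] diff mm [-4.0499 -0.6359]
4 [ 0.4934 -0.0952] [ 0.4962 -0.0957] diff mm [-2.8424  0.4834]
5 [ 0.5236 -0.1358] [ 0.5275 -0.1352] diff mm [-3.8772 -0.5701]
```

View pics/c.png

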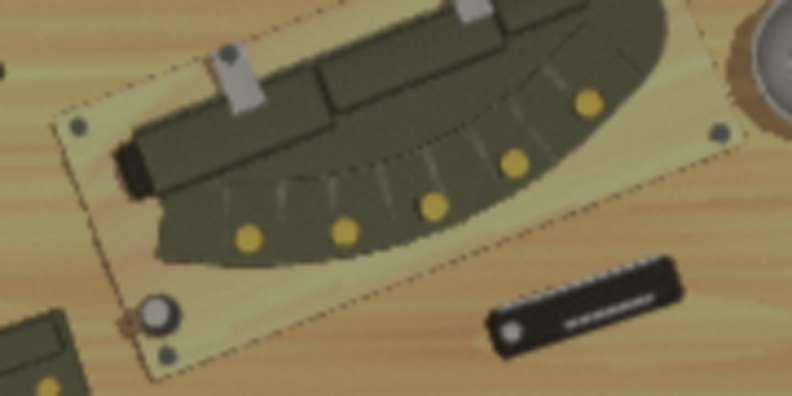

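Emit:
step_arm:
  commands:
    - [1,-0.9,-1,0,0,0,0]
    - [1,-0.9,-1,0,0,0,0]
    - [1,-0.9,-1,0,0,0,0]
  force: 40

```text
t: 1.95
tcp_pos: [0.1956, 0.5096, 0.2309]
eef_rot: [-3.137, -0.0, 2.908]
ft_force: [-0.2, 1.4, -0.3]
finger_gap: 0.0437
```

Emit:
step_arm:
  commands:
    - [1,-0.9,-1,0,0,0,0]
    - [1,-0.9,-1,0,0,0,0]
    - [1,-0.9,-1,0,0,0,0]

```text
t: 2.25
tcp_pos: [0.2477, 0.4164, 0.2313]
eef_rot: [-3.139, -0.0, 2.907]
ft_force: [0.9, 0.5, 0.1]
finger_gap: -0.0
```

Emit:
step_arm:
  commands:
    - [1,-0.9,-1,0,0,0,0]
    - [1,-0.9,-1,0,0,0,0]
    - [1,-0.9,-1,0,0,0,0]

```text
t: 2.55
tcp_pos: [0.3002, 0.323, 0.2315]
eef_rot: [-3.141, 0.001, 2.906]
ft_force: [-0.1, -0.5, 0.1]
finger_gap: 0.0003
```

Emit:
step_arm:
  commands:
    - [1,-0.9,-1,0,0,0,0]
    - [1,-0.9,-1,0,0,0,0]
    - [1,-0.9,-1,0,0,0,0]

```text
t: 2.85
tcp_pos: [0.3531, 0.2291, 0.2318]
eef_rot: [3.141, 0.003, 2.906]
ft_force: [-0.2, 0.2, 1.2]
finger_gap: 0.0003
```

Emit:
step_arm:
  commands:
    - [1,-0.9,-1,0,0,0,-0.0735]
    - [1,-0.9,-1,0,0,0,-0.0735]
    - [1,-0.9,-1,0,0,0,-0.0735]
    - [1,-0.9,-1,0,0,0,-0.0735]

```text
t: 3.25
tcp_pos: [0.404, 0.1363, 0.2316]
eef_rot: [3.141, 0.002, 3.138]
ft_force: [-0.5, 0.6, 0.2]
finger_gap: 0.0
```

Emit:
step_arm:
  commands:
    - [1,-0.675,-1,0.5,0,0,0]
    - [1,-0.675,-1,1,0,0,0]
    - [1,-0.675,-1,1,0,0,0]
    - [1,-0.675,-1,1,0,0,0]

```text
t: 3.65
tcp_pos: [0.4557, 0.0572, 0.1489]
eef_rot: [3.14, -0.005, 3.14]
ft_force: [-0.5, 0.4, 0.3]
finger_gap: 0.0002
```

Emit:
step_arm:
  commands:
    - [1,0,-0.145,0,0,0,0]
    - [1,0,-0.145,0.95,0,0,0]
    - [1,0,-0.145,0.95,0,0,0]
    - [1,0,-0.145,0.95,0,0,0]
    - [1,0,-0.145,0.95,0,0,0]

```text
t: 4.15
tcp_pos: [0.4561, 0.0459, 0.0764]
eef_rot: [3.142, 0.001, -3.14]
ft_force: [0.1, 0.0, 0.6]
finger_gap: 0.0001
```

```bash
python3 - <<'E'
from h import *
a=cams.snapshot("top");b=cams.snapshot("side")
r=lambda im,y,x:cv2.resize(im[y:y+60,x:x+100],None,fx=5,fy=5,interpolation=2)
cv2.imwrite("pics/d.png",np.vstack([r(a,205,270),r(b,215,220)]))
s=manip.read_state();print(s["tcp_pos"],s["eef_rot"],s["ft_force"],[px(n,s["tcp_pos"]) for n in("top","side")])
E
```

```text
[0.45702441 0.04549979 0.07712583] [-3.14114753  0.00360278 -3.14048521] [-0.56957539 -0.44315098 -0.00148302] [array([315.89315077, 243.25298164]), array([262.5776281, 222.6021769])]
```

View pics/d.png

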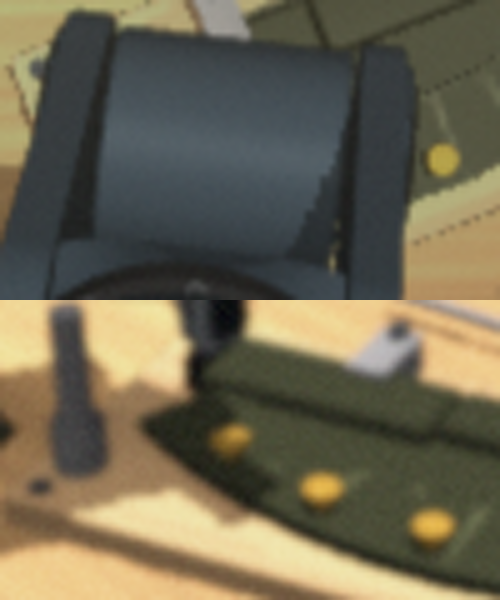

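The lower crop shows the fingertip at about side pixel (262,224), just behind and above rivet 1. That agrees with the projected TCP at (263,223). I'll go down gently.

Emit:
step_arm:
  commands:
    - [1,-0.01,-0.01,0.25,0,0,0]
    - [1,-0.01,-0.01,0.5,0,0,0]
    - [1,-0.01,-0.01,0.53,0,0,0]
    - [1,-0.01,-0.01,0.545,0,0,0]
    - [1,-0.01,-0.01,0.56,0,0,0]
    - [1,-0.01,-0.01,0.57,0,0,0]
    - [1,-0.01,-0.01,0.58,0,0,0]

```text
t: 4.95
tcp_pos: [0.4574, 0.0442, 0.0297]
eef_rot: [-3.141, 0.002, -3.141]
ft_force: [0.4, 0.8, 2.6]
finger_gap: 0.0003
```

Emit:
step_arm:
  commands:
    - [1,0,0,0.01,0,0,0]
    - [1,0,0,0.02,0,0,0]
    - [1,0,0,0.028,0,0,0]
    - [1,0,0,0.035,0,0,0]
    - [1,0,0,0.035,0,0,0]

```text
t: 5.45
tcp_pos: [0.4573, 0.0442, 0.0261]
eef_rot: [-3.141, 0.001, -3.141]
ft_force: [1.9, 0.3, 3.4]
finger_gap: 0.0
```

Emit:
step_arm:
  commands:
    - [1,0,0,0.004,0,0,0]
    - [1,0,0,0.006,0,0,0]

```text
t: 5.65
tcp_pos: [0.4573, 0.0442, 0.026]
eef_rot: [-3.141, 0.001, -3.141]
ft_force: [1.5, 0.2, 8.6]
finger_gap: -0.0
```

Emit:
step_arm:
  commands:
    - [1,0,0,-0.1,0,0,0]
    - [1,0,0,-0.3,0,0,0]
    - [1,-0.05,-0.615,-0.3,0,0,0]
    - [1,-0.05,-0.615,-0.3,0,0,0]
    - [1,-0.05,-0.615,-0.15,0,0,0]
    - [1,-0.05,-0.615,-0.13,0,0,0]
    - [1,-0.05,-0.615,-0.11,0,0,0]
    - [1,-0.05,-0.615,-0.1,0,0,0]

```text
t: 6.45
tcp_pos: [0.4601, -0.0045, 0.0335]
eef_rot: [3.141, -0.001, -3.141]
ft_force: [0.2, -0.0, 0.9]
finger_gap: 0.0002
```

```bash
python3 - <<'E'
from h import *
b=cams.snapshot("side")
cv2.imwrite("pics/e.png",cv2.resize(b[215:290,220:320],None,fx=6,fy=6,interpolation=2))
s=manip.read_state();print(s["tcp_pos"],s["ft_force"],px("side",s["tcp_pos"]))
E
```

```text
[ 0.46032204 -0.00445092  0.03356531] [ 1.65935103  0.24824549 -0.63524108] [282.37053277 251.84887686]
```

View pics/e.png

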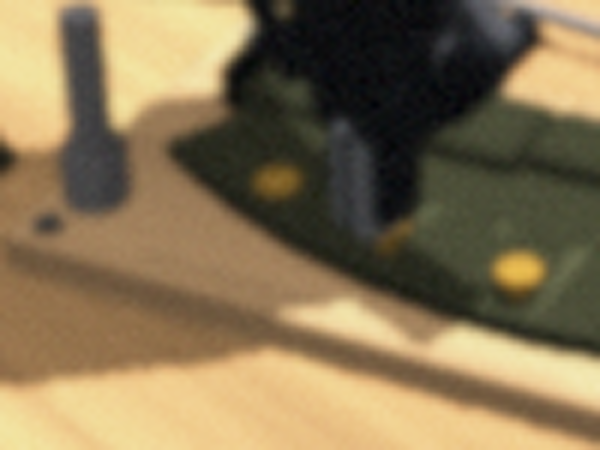

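Rivet 1 now looks flat at crop (277,180), and the finger is over rivet 2, whose right rim shows at (397,235). I'll shift about 1.5 mm in x and press.

Emit:
step_arm:
  commands:
    - [1,-0.02,0,0,0,0,0]
    - [1,-0.02,0,0.015,0,0,0]
    - [1,-0.02,0,0.03,0,0,0]
    - [1,-0.02,0,0.045,0,0,0]
    - [1,-0.02,0,0.06,0,0,0]
    - [1,-0.02,0,0.07,0,0,0]
    - [1,-0.02,0,0.08,0,0,0]
    - [1,-0.02,0,0.086,0,0,0]
    - [1,-0.02,0,0.086,0,0,0]

```text
t: 7.4
tcp_pos: [0.4625, -0.005, 0.0267]
eef_rot: [-3.141, 0.0, -3.141]
ft_force: [1.4, 0.1, 2.3]
finger_gap: 0.0001
```

Emit:
step_arm:
  commands:
    - [1,0,0,0.004,0,0,0]
    - [1,0,0,0.007,0,0,0]

```text
t: 7.6
tcp_pos: [0.4625, -0.005, 0.0262]
eef_rot: [-3.141, 0.0, -3.141]
ft_force: [1.7, 1.2, 2.2]
finger_gap: -0.0001
```

Emit:
step_arm:
  commands:
    - [1,0,0,0.004,0,0,0]
    - [1,0,0,0.007,0,0,0]

```text
t: 7.8
tcp_pos: [0.4625, -0.0051, 0.026]
eef_rot: [-3.141, 0.001, -3.141]
ft_force: [1.5, 0.5, 11.0]
finger_gap: -0.0001
```

Emit:
step_arm:
  commands:
    - [1,0,0,-0.1,0,0,0]
    - [1,0,0,-0.3,0,0,0]
    - [1,-0.14,-0.588,-0.3,0,0,0]
    - [1,-0.14,-0.588,-0.3,0,0,0]
    - [1,-0.14,-0.588,-0.3,0,0,0]
    - [1,-0.14,-0.588,-0.15,0,0,0]
    - [1,-0.14,-0.588,-0.12,0,0,0]
    - [1,-0.14,-0.588,-0.1,0,0,0]
    - [1,-0.14,-0.588,-0.08,0,0,0]
    - [1,-0.14,-0.588,-0.065,0,0,0]
    - [1,-0.14,-0.588,-0.05,0,0,0]
    - [1,-0.14,-0.588,-0.04,0,0,0]

```text
t: 9.0
tcp_pos: [0.4733, -0.0517, 0.0289]
eef_rot: [3.141, -0.0, -3.141]
ft_force: [-0.8, 0.8, 2.6]
finger_gap: 0.0002
```

Emit:
step_arm:
  commands:
    - [1,0,0,0.01,0,0,0]
    - [1,0,0,0.02,0,0,0]
    - [1,0,0,0.03,0,0,0]
    - [1,0,0,0.035,0,0,0]
    - [1,0,0,0.038,0,0,0]
    - [1,0,0,0.038,0,0,0]

```text
t: 9.6
tcp_pos: [0.4736, -0.052, 0.0261]
eef_rot: [-3.142, 0.0, -3.142]
ft_force: [-2.2, 1.3, 6.3]
finger_gap: -0.0
```

Emit:
step_arm:
  commands:
    - [1,0,0,0.004,0,0,0]
    - [1,0,0,0.004,0,0,0]

```text
t: 9.8
tcp_pos: [0.4736, -0.052, 0.026]
eef_rot: [-3.141, 0.0, -3.141]
ft_force: [-1.4, 1.2, 9.2]
finger_gap: 0.0
```

Emit:
step_arm:
  commands:
    - [1,0,0,-0.1,0,0,0]
    - [1,0,0,-0.3,0,0,0]
    - [1,-0.264,-0.544,-0.3,0,0,0]
    - [1,-0.264,-0.544,-0.3,0,0,0]
    - [1,-0.264,-0.544,-0.3,0,0,0]
    - [1,-0.264,-0.544,-0.15,0,0,0]
    - [1,-0.264,-0.544,-0.12,0,0,0]
    - [1,-0.264,-0.544,-0.1,0,0,0]
    - [1,-0.264,-0.544,-0.08,0,0,0]
    - [1,-0.264,-0.544,-0.065,0,0,0]
    - [1,-0.264,-0.544,-0.05,0,0,0]
    - [1,-0.264,-0.544,-0.04,0,0,0]

```text
t: 11.0
tcp_pos: [0.4942, -0.0951, 0.0287]
eef_rot: [3.141, -0.001, -3.141]
ft_force: [-0.9, 1.4, 2.1]
finger_gap: 0.0
```

Emit:
step_arm:
  commands:
    - [1,0,0,0.01,0,0,0]
    - [1,0,0,0.02,0,0,0]
    - [1,0,0,0.03,0,0,0]
    - [1,0,0,0.035,0,0,0]
    - [1,0,0,0.038,0,0,0]
    - [1,0,0,0.038,0,0,0]

```text
t: 11.6
tcp_pos: [0.4946, -0.0955, 0.0261]
eef_rot: [-3.142, 0.0, -3.142]
ft_force: [-1.7, 1.2, 7.9]
finger_gap: 0.0001
```

Emit:
step_arm:
  commands:
    - [1,0,0,0.003,0,0,0]
    - [1,0,0,0.003,0,0,0]

```text
t: 11.8
tcp_pos: [0.4946, -0.0955, 0.026]
eef_rot: [-3.141, 0.0, -3.141]
ft_force: [-1.4, 1.6, 8.1]
finger_gap: 0.0001
```

Emit:
step_arm:
  commands:
    - [1,0,0,-0.1,0,0,0]
    - [1,0,0,-0.3,0,0,0]
    - [1,-0.386,-0.5,-0.3,0,0,0]
    - [1,-0.386,-0.5,-0.3,0,0,0]
    - [1,-0.386,-0.5,-0.3,0,0,0]
    - [1,-0.386,-0.5,-0.15,0,0,0]
    - [1,-0.386,-0.5,-0.12,0,0,0]
    - [1,-0.386,-0.5,-0.1,0,0,0]
    - [1,-0.386,-0.5,-0.08,0,0,0]
    - [1,-0.386,-0.5,-0.065,0,0,0]
    - [1,-0.386,-0.5,-0.05,0,0,0]
    - [1,-0.386,-0.5,-0.04,0,0,0]

```text
t: 13.0
tcp_pos: [0.5254, -0.1353, 0.0287]
eef_rot: [3.141, -0.0, -3.141]
ft_force: [-1.5, 0.7, 3.4]
finger_gap: -0.0001
```

Emit:
step_arm:
  commands:
    - [1,0,0,0.01,0,0,0]
    - [1,0,0,0.02,0,0,0]
    - [1,0,0,0.03,0,0,0]
    - [1,0,0,0.035,0,0,0]
    - [1,0,0,0.039,0,0,0]
    - [1,0,0,0.041,0,0,0]

```text
t: 13.6
tcp_pos: [0.5256, -0.1355, 0.0261]
eef_rot: [-3.141, 0.0, -3.141]
ft_force: [-2.4, 1.2, 10.2]
finger_gap: 0.0003
```

Every head reached a firm stop with the fingertip at about 26 mm. Next I'll lift up, back off and check.

Emit:
step_arm:
  commands:
    - [1,0,0,-0.2,0,0,0]
    - [1,0,0,-0.6,0,0,0]
    - [1,0,0,-1,0,0,0]
    - [1,0,0,-1,0,0,0]

```text
t: 14.0
tcp_pos: [0.5291, -0.1373, 0.109]
eef_rot: [-3.137, 0.009, -3.141]
ft_force: [0.5, -0.7, 0.8]
finger_gap: 0.0002
```

Emit:
step_arm:
  commands:
    - [1,0,0,-0.5,0,0,0]
    - [1,0,-0.6,-1,0,0,0]
    - [1,0,-1,-1,0,0,0]
    - [1,0,-1,-1,0,0,0]

```text
t: 14.4
tcp_pos: [0.5281, -0.2218, 0.1871]
eef_rot: [-3.135, 0.007, 3.138]
ft_force: [-0.5, -0.3, 0.4]
finger_gap: -0.0002
```

Emit:
step_arm:
  commands:
    - [1,0,-0.6,0,0,0,0]
    - [1,0,-1,0,0,0,0]
    - [1,0,-1,0,0,0,0]
    - [1,0,-1,0,0,0,0]

```text
t: 14.8
tcp_pos: [0.5249, -0.2953, 0.1837]
eef_rot: [3.14, -0.002, 3.14]
ft_force: [-0.4, -0.0, -0.5]
finger_gap: 0.0001
```

```bash
python3 - <<'E'
from h import *
o=[]
for n,(y,x,s) in {"top":(190,220,1),"side":(210,170,1)}.items():
    a=cv2.imread(f"pics/{n}0.png"); b=cams.snapshot(n); f=lambda im:cv2.resize(im[y:y+100,x:x+250],None,fx=1.6*2/1.0,fy=3.2)[:290,:]
    o.append(b)
r=lambda im,y,x:cv2.resize(im[y:y+74,x:x+200],None,fx=4,fy=4,interpolation=2)
cv2.imwrite("pics/f.png",np.vstack([r(o[0],205,225),r(o[1],220,220)]))
for n in("top","side"):
  for t in["punch","short_sheath","folder","rivet_dish","driver","clear_box","tape"]:
    q=cams.look_for(n,t)
    if q: print(n,t,w(n,q[0]["at"]).round(3),round(q[0]["score"],2))
print(manip.read_state()["ft_force"])
E
```

```text
top punch [0.419 0.089 0.056] 0.63
top short_sheath [0.382 0.199 0.007] 0.61
top folder [ 0.625 -0.012  0.02 ] 0.37
top rivet_dish [ 0.552 -0.266  0.012] 0.86
top driver [ 0.625 -0.014  0.02 ] 0.56
top clear_box [0.551 0.205 0.084] 0.87
top tape [ 0.686 -0.224  0.027] 0.56
side punch [0.421 0.083 0.045] 0.54
side short_sheath [0.388 0.191 0.007] 0.71
side rivet_dish [ 0.56  -0.258  0.018] 0.69
side driver [ 0.621 -0.014  0.02 ] 0.77
side clear_box [0.546 0.199 0.055] 0.91
side tape [ 0.679 -0.229  0.02 ] 0.86
[ 0.61717831 -0.35885255 -0.26076059]
```

View pics/f.png

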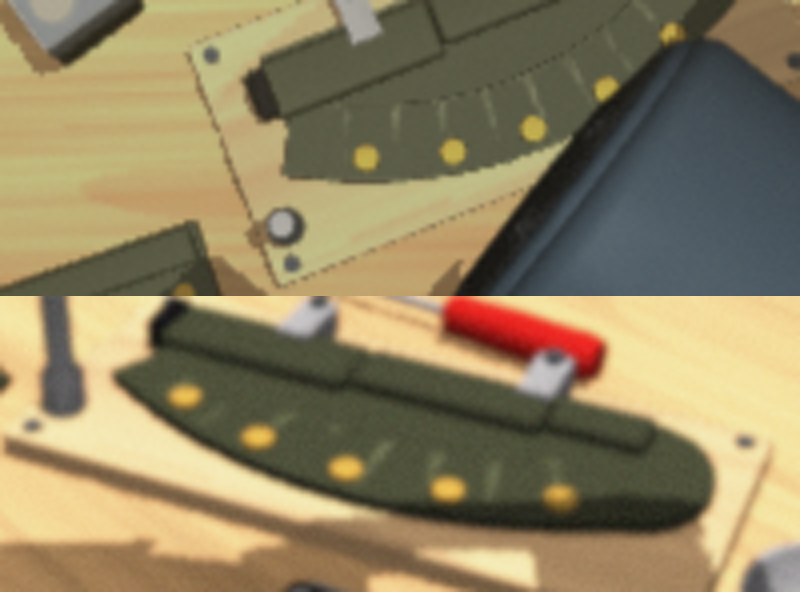

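All five heads look flat in the side view, at crop positions from (185,397) to (560,497). The bystanders are where they were, and the folder's edge still shows at its old spot, around side pixel (300,293).

```bash
python3 -c "
from station import manip
print(manip.close_job())"
```

```text
the job is handed in; nothing more can be done
None
```

I pressed all five push rivets flat in order from the mouth to the tip with the closed fingertips, then backed the arm clear and handed the job in at about 15 s.

- **Presses:** each one ended on a firm stop with the fingertip 26.0–26.1 mm above the bench. The forces read at the end of each press were about 8–11 N, well under the 35 N limit.
- **Rivets:** the last side picture shows all five heads flat on the sheath.
- **Bystanders:** the networks placed six of the seven bystanders within about 5 mm of their first positions.
- **One check failed:** the folder was hidden by the arm in the last top picture, and the network gave a low-score false match on the driver there. The side network did not report it either. In the side picture its visible edge was still in its old place, and the arm stayed well above it.

The hand-in reported no verdict.

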